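Open the cell press and draw out the battery module

ROBOT

A 6-joint arm with a two-finger parallel gripper is mounted at the origin on the work surface. World frame = base frame: x ahead of the robot, y to its left, z up, the work surface at z = 0. Lengths are in mm, angles in rad, forces in N, time in s.
With the tool pointing down it reaches from about 350 to 875 mm from the base axis. Payload 4.2 kg.
Tool frame: the origin (TCP) lies between the finger pads; the fingertips stand 11 mm ahead of it and the grasp point (between the pads) lies 8 mm behind it; z points along the fingers, y is the direction in which the jaws open and shut (so a half turn about z gives the same grasp; the last joint's range is limited). The gripper opens to 85 mm and grips with 20 to 120 N. Pads are 22 mm wide; open, the fingers measure 114 mm over their backs; the gripper's body (76 mm by 85 mm) begins 54 mm behind the grasp point. The pads swing forward as they close: fully open they stand 13 mm farther back than shut.
Start: joints at [-0.916, 0.385, 0.008, 0, -1.194, -0.259], TCP at [240.98, -576.652, 242.312] pointing down, gripper open.
Joint ranges: [-3.14, 3.14], [-1.21, 2.06], [-1.07, 1.41], [-3.16, 2.05], [-2.99, -0.16], [-3.1, 3.1]. Speed limits (rad/s): [2.79, 2.79, 3.14, 3.14, 3.14, 3.14].

INTERFACE

Orientations are given as a unit quaternion [x, y, z, w].
In Python, from bench import * gives the robot as it stands.
- The arm moves only by the tool servo_tool, never from a script. Its argument "rows" is a list of rows, each a list of 7 numbers: the opening, from 0 (shut) to 1 (fully open), then the shift along the tool's x, y, z in cm, then the turn, a rotation vector about the tool's x, y, z in degrees. A call has 1 to 12 rows; each row shifts and turns the commanded pose from where the row before left it, along the tool's axes as they then stand; what a row does not reach is not made up. A row lasts 1/10 s, in which the tool goes at most 50 mm and 8.59 degrees, less where a joint would pass 70% of its speed; a pose out of reach is approached as far as the arm can. A call is refused whole if a number of a shift passes 5 or a number of a turn 8.59, either way. A call with a gripper value outside its range is refused whole. The fingers move at their own pace and stop on an object; the grip force is fixed at half the most. Time passes only in rows, so rows that do not move let the fingers close. It gives the time, the measured TCP pose, the force and the opening at its end, in the units of the state.
- read_state(): the state, without advancing time (a new reading comes with each control period).
- get_image(name): name is "scene" or "top"; returns a dict with "image" (420x560x3 uint8, red, green, blue), "mtx" (3x3 intrinsics, pixels), "extrinsics" (4x4, takes a point from camera to world coordinates). Camera axes: x right, y up, looking along -z (the intrinsics and any distortion apply to the point x, -y, -z); pixel columns grow to the right and rows downward; lengths in mm; the calibration is good to about 2 mm. A picture is of the moment at which its call begins. There is no depth.
- job_done(): hands the job in, once; it reports no verdict.
The state is a dict: "clock": time; "joints": joint angles; "joint_vel": joint speeds; "joint_efforts": joint torques, N m; "position": TCP position; "ee_rot": TCP orientation; "contact_force": force on the tool from outside, world axes, zero at the start; "wrist_torque": the same for the moment, N m; "gripper_width": finger opening in mm.
Only numpy, scipy, OpenCV 4.12 (cv2) and the standard library are available. Lean on these libraries where they do the work, as an engineer would, in place of code of your own. Each camera call takes 0.05 s, during which the arm holds its last target. There are 200 camera calls.

TASK

The small screw press is still wound down into the battery module. Wind its handwheel up by the revolving crank grip until the screw comes gently up against its top stop, without forcing it, then ease the wheel back about a quarter turn so that it is not left jammed. Then draw the carrier all the way out by its tab with the module still seated on it, let go, and leave the other things on the bench alone.

Things in the scene. Friction and masses are not known exactly. Their poses are not given: they have to be found in the camera images.
- press: Bench screw press, bolted down: base plate 200 x 200 x 10 mm, two columns 80 mm either side (y) of the middle, grey cross-beam (50 mm in x, 200 in y, from 122 to 148 mm above the bench, nut and column nuts to 156 mm). Origin: middle of the base's underside, on the screw's axis. Its x axis points to its back: the carrier comes out along -x; z up.
- handwheel (a point): Centre of the steel handwheel on the upright screw (on the axis, mid rim): rim 122 mm over all, 12 mm thick. x axis points from hub to crank grip. Anticlockwise from above it rises 20 mm a turn; clockwise it sinks. It starts 1.1 to 1.7 turns below a hard top stop. Friction takes 4 to 6 N at the crank grip and holds it where it is left. Over 25 N at the crank grip is forcing it.
- wheel (a joint): Twist of the wheel's sprung hub, rad: the wheel gives against its screw by 0.02 rad per N pushed at the crank grip (2.5 N m/rad), + when pushed anticlockwise, 0 with the wheel let go. About 0.1 while the screw turns freely; it grows when the screw is against its stop. More than 0.65 either way is forcing it.
- crank_grip (a point): Centre (half height, on its axis) of the upright black crank grip on the rim: a cylinder 21 mm in diameter, 50 mm tall, spinning freely on its pin. 52 mm from the wheel's axis, 32 mm above the wheel's origin; its lower end is 1 mm above the rim. Nothing else rises more than 15 mm above the wheel's origin. Its x and y axes spin with it and mean nothing.
- tab (a point): Centre of the upright black tab at the front end of the carrier: 14 mm thick (along the press's x), 30 mm wide (its y), 50 mm tall, its top 72 mm above the bench. With the carrier in, it lies 139 mm from the press's axis on its -x side. Its axes are parallel to the press's.
- carrier (a joint): How far the carrier (an aluminium slide with low edges that locate the module) is drawn out along the press's -x: 0 fully in, 0.100 m against its end stop. It drags with about 3 N; its top lies 22 mm above the bench.
- module_mid (a point): Centre of the battery module, half-way up: block 70 x 70 x 66 mm, about 0.55 kg, loose between the carrier's low edges under the screw (centre 55 mm above the bench). Its top 18 mm is a rim around a well; the press's 44 mm square pad reaches into the well at the start, so the carrier cannot come out until the screw is wound up.
- meter: Bystander: handheld multimeter 150 x 78 x 36 mm lying on the bench. Origin: middle of its underside.
- driver: Bystander: screwdriver lying on the bench, about 200 mm long. Origin near its middle.
- partsbin: Bystander: yellow open parts bin 150 x 100 x 60 mm. Origin: middle of its underside.
Things that resemble listed ones, but are neither listed nor needed, are in the scene too. What is shaped like the part that bears module_mid but white or yellow is not meant.

How it is judged:
By the outcome, as a careful person would: the job done as asked, in the order asked, and still so for the second after the job is handed in, with the robot touching nothing.
It also fails if it takes over 67 s, if anything falls off the work surface, if the arm or the gripper's body presses on something with over 40 N, if the wrist force passes 120 N, or if a joint passes its speed limit or range.

## Working session

There is one attempt and no reset: what is moved stays moved. The work goes in short steps, Python scripts to look and compute and a tool call to move; the robot and the scene stay as the last step left them, time stands still between calls to the robot, and variables do not carry over. Pictures are saved under pics/ and viewed, about 8 in all and at most 12, crops included, and the job is handed in when it is done.

Besides the shell and the picture viewer there is one more tool, called after "Emit:" by a JSON object that holds its "method" and its "body". servo_tool: Moves the arm, as the interface text tells. Its arguments: {"type":"object","properties":{"rows":{"type":"array","items":{"type":"array","items":{"type":"number"}}}},"required":["rows"]}

```bash
mkdir -p pics; ls; python3 - <<'E'
from bench import *
import cv2,numpy as np
for n in("scene","top"):
    g=get_image(n);cv2.imwrite(f"pics/{n}0.png",cv2.cvtColor(g["image"],cv2.COLOR_RGB2BGR));np.savez(f"{n}0.npz",**g)
    print(n,g["mtx"].round(1).tolist(),g["extrinsics"].round(3).tolist(),[k for k in g])
s=read_state();print(s)
E
```

```text
pics
scene [[505.1, 0.0, 274.9], [0.0, 505.1, 210.2], [0.0, 0.0, 1.0]] [[-0.268, -0.807, 0.526, 1176.434], [0.963, -0.222, 0.15, 224.063], [-0.004, 0.547, 0.837, 1192.36], [0.0, 0.0, 0.0, 1.0]] ['image', 'mtx', 'extrinsics']
top [[523.1, 0.0, 283.4], [0.0, 523.1, 214.3], [0.0, 0.0, 1.0]] [[0.019, 0.989, -0.144, 324.839], [-0.999, 0.023, 0.03, 50.424], [0.033, 0.143, 0.989, 1415.755], [0.0, 0.0, 0.0, 1.0]] ['image', 'mtx', 'extrinsics']
{'clock': 0.1, 'joints': array([-9.16385660e-01,  3.85491097e-01,  6.78033942e-03, -4.36864216e-04,
       -1.19403408e+00, -2.58589905e-01]), 'joint_vel': array([ 0.00092579, -0.00234079,  0.00432312,  0.00394383,  0.00295253,
       -0.00045785]), 'joint_efforts': array([-4.96204793e-04, -3.93318272e+01,  1.88929707e+01,  4.19795841e+00,
       -2.55899438e-03,  4.69523087e-06]), 'position': array([ 240.79644117, -576.20797545,  241.33077334]), 'ee_rot': array([-1.96541846e-01,  9.80494932e-01,  9.63990106e-04, -2.47217858e-04]), 'contact_force': array([0.34914473, 0.55374264, 0.37090457]), 'wrist_torque': array([-0.0082191 ,  0.02222437,  0.0627437 ]), 'gripper_width': 85.25544702806891}
```

View pics/scene0.png

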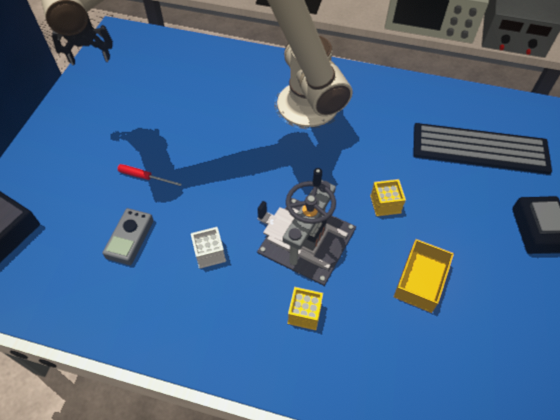

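View pics/top0.png

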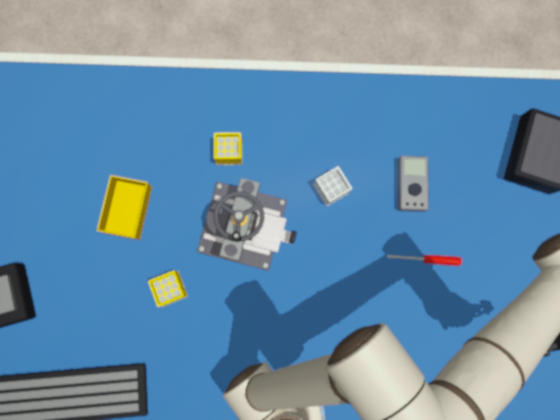

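The scene image shows the press near (310,235), crank grip near (318,177) and tab near (263,211). In the top image the wheel is near (240,216) and the tab near (291,237). Next I'll enlarge both.

```bash
cat > h.py <<'E'
import numpy as np,cv2
def load(n,k): return dict(np.load(f"{n}{k}.npz"))
def snap(k):
    from bench import get_image
    for n in("scene","top"): np.savez(f"{n}{k}.npz",**get_image(n))
def ray(g,u,v):
    K,E=g["mtx"],g["extrinsics"]
    d=E[:3,:3]@np.array([(u-K[0,2])/K[0,0],-(v-K[1,2])/K[1,1],-1.])
    return E[:3,3],d
def onz(g,u,v,z):
    o,d=ray(g,u,v); return o+d*(z-o[2])/d[2]
def tri(ga,pa,gb,pb):
    (o1,d1),(o2,d2)=ray(ga,*pa),ray(gb,*pb)
    t=np.linalg.lstsq(np.c_[d1,-d2],o2-o1,rcond=None)[0]
    a,b=o1+t[0]*d1,o2+t[1]*d2
    return (a+b)/2,np.linalg.norm(a-b)
def proj(g,P):
    K,E=g["mtx"],g["extrinsics"]; p=E[:3,:3].T@(np.asarray(P,float)-E[:3,3])
    return np.array([K[0,2]+K[0,0]*p[0]/-p[2],K[1,2]-K[1,1]*p[1]/-p[2]])
def crops(k,name,bs=(250,155,110,130),bt=(190,165,110,110)):
    o=[]
    for n,(x,y,w,h) in(("scene",bs),("top",bt)):
        im=load(n,k)["image"][y:y+h,x:x+w]; o.append(cv2.resize(im,(400,int(400*h/w)),interpolation=cv2.INTER_CUBIC))
    H=max(i.shape[0] for i in o); o=[cv2.copyMakeBorder(i,0,H-i.shape[0],0,0,cv2.BORDER_CONSTANT) for i in o]
    cv2.imwrite(f"pics/{name}.png",cv2.cvtColor(np.hstack(o),cv2.COLOR_RGB2BGR))
E
python3 -c "
from h import *
crops(0,'c0')"
```

```text
(no output)
```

View pics/c0.png

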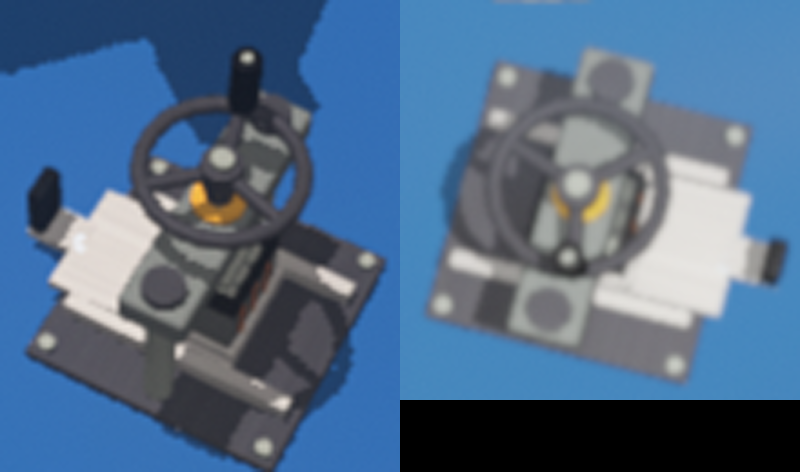

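```bash
python3 - <<'E'
from h import *
S,T=load("scene",0),load("top",0)
s=lambda u,v:(250+u/3.636,155+v/3.636)
t=lambda u,v:(190+(u-400)/3.636,165+v/3.636)
b=[onz(T,*t(*p),12) for p in((508,76),(737,135),(676,366),(442,305))]
c=np.mean(b,0);print("base",c,[np.round(x-c) for x in b])
e=(b[1]-b[0]+b[2]-b[3]);print("press -x yaw",np.degrees(np.arctan2(e[1],e[0])))
b=[onz(S,*s(*p),12) for p in((367,260),(264,446),(46,341))]
print("base scene diag",(b[0]+b[2])/2)
for n,a,q in(("hub",(223,157),(577,183)),("griptop",(246,58),(570,257)),("tabtop",(46,177),(776,258))):
    print(n,tri(S,s(*a),T,t(*q)))
print("beam nuts top156", (onz(T,*t(610,82),154)+onz(T,*t(547,308),154))/2)
E
```

```text
base [496.31628714 117.70665962  12.        ] [array([107.,  65.,  -0.]), array([  66., -107.,    0.]), array([-107.,  -66.,   -0.]), array([-66., 107.,  -0.])]
press -x yaw -103.31881952196593
base scene diag [495.53279653 120.85665368  12.        ]
hub (array([496.52977712, 119.72258936, 199.97063398]), np.float64(2.660333148983279))
griptop (array([444.38181064, 120.36543158, 240.95500876]), np.float64(2.7643739615122165))
tabtop (array([463.49659009, -14.81064967,  76.19454333]), np.float64(4.283578671408815))
beam nuts top156 [495.90727848 119.5647656  154.        ]
```

Emit:
{"method": "servo_tool", "body": {"rows": [[1,0,0,-2,0,0,7.55],[1,0,0,-2,0,0,7.55],[1,0,0,-2,0,0,7.5],[1,-4,2.9,0,0,0,0],[1,-4,2.9,0,0,0,0],[1,-4,2.9,0,0,0,0],[1,-4,2.9,0,0,0,0],[1,-4,2.9,0,0,0,0],[1,0,4.6,0,0,0,0],[1,0,4.6,0,0,0,0],[1,0,4.6,0,0,0,0],[1,0,4.6,0,0,0,0]]}}

```text
clock: 1.3
position: [440.1, -245.5, 301.7]
ee_rot: [-0.001, 1.0, 0.0, -0.0]
contact_force: [-0.1, 0.7, 0.2]
gripper_width: 85.3
```

Emit:
{"method": "servo_tool", "body": {"rows": [[1,0,4.6,0,0,0,0],[1,0,4.6,0,0,0,0],[1,0,4.6,0,0,0,0],[1,0,4.6,0,0,0,0],[1,0,4.6,0,0,0,0],[1,0,4.6,0,0,0,0],[1,0,4.6,0,0,0,0],[1,0,4.6,0,0,0,0],[1,0,0,0,0,0,0],[1,0,0,0,0,0,0],[1,0,0,0,0,0,0]]}}

```text
clock: 2.4
position: [439.8, 120.0, 302.0]
ee_rot: [-0.0, 1.0, -0.0, -0.0]
contact_force: [-0.6, -0.5, 0.8]
gripper_width: 85.6
```

Emit:
{"method": "servo_tool", "body": {"rows": [[1,-0.44,0.04,1.5,0,0,0],[1,0,0,2,0,0,0],[1,0,0,2,0,0,0],[1,0,0,2,0,0,0],[1,0,0,1.6,0,0,0],[1,0,0,0,0,0,0]]}}

```text
clock: 3.0
position: [443.1, 118.8, 209.3]
ee_rot: [0.001, 1.0, -0.001, -0.002]
contact_force: [-0.3, 0.2, 0.5]
gripper_width: 85.6
```

```bash
python3 -c "
from h import *
snap(1);crops(1,'c1')"
```

```text
(no output)
```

View pics/c1.png

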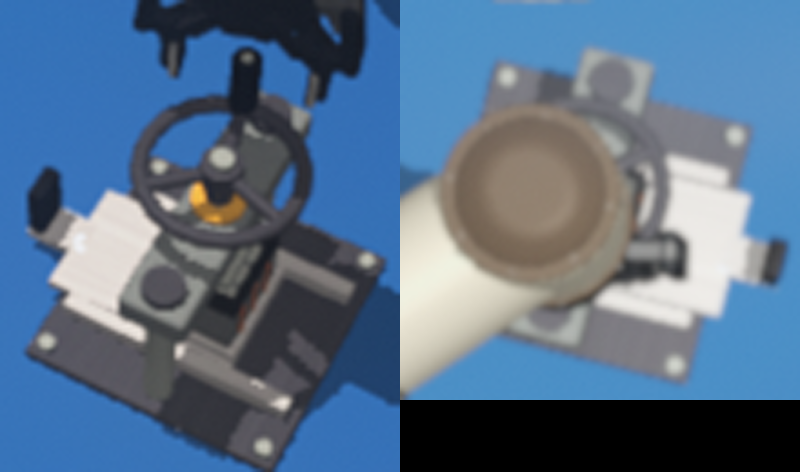

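The grip (scene crop about (246,80)) sits midway between the fingertips at (172,70) and (315,100), so I close.

Emit:
{"method": "servo_tool", "body": {"rows": [[0,0,0,0,0,0,0],[0,0,0,0,0,0,0],[0,0,0,0,0,0,0],[0,0,0,0,0,0,0],[0,0,0,0,0,0,0],[0,0,0,0,0,0,0],[0,0,0,0,0,0,0],[0,0,0,0,0,0,0]]}}

```text
clock: 3.9
position: [444.5, 121.0, 211.7]
ee_rot: [-0.001, 1.0, -0.0, 0.0]
contact_force: [-0.9, -0.2, 4.1]
gripper_width: 19.9
```

```bash
python3 - <<'E'
from h import *
# rows: tool x=-dx, y=dy, z=-rise; angle start, step
for a0,st,n in((179,10,60),):
    for i in range(n):
        a,b=np.radians(a0+i*st),np.radians(a0+(i+1)*st)
        print(a0+i*st,[0,round(-5.2*(np.cos(b)-np.cos(a)),2),round(5.2*(np.sin(b)-np.sin(a)),2),round(-2*st/360,3),0,0,0])
E
```

```text
179 [0, np.float64(-0.06), np.float64(-0.9), -0.056, 0, 0, 0]
189 [0, np.float64(-0.22), np.float64(-0.88), -0.056, 0, 0, 0]
199 [0, np.float64(-0.37), np.float64(-0.83), -0.056, 0, 0, 0]
209 [0, np.float64(-0.51), np.float64(-0.75), -0.056, 0, 0, 0]
219 [0, np.float64(-0.63), np.float64(-0.65), -0.056, 0, 0, 0]
229 [0, np.float64(-0.73), np.float64(-0.53), -0.056, 0, 0, 0]
239 [0, np.float64(-0.81), np.float64(-0.4), -0.056, 0, 0, 0]
249 [0, np.float64(-0.87), np.float64(-0.25), -0.056, 0, 0, 0]
259 [0, np.float64(-0.9), np.float64(-0.09), -0.056, 0, 0, 0]
269 [0, np.float64(-0.9), np.float64(0.06), -0.056, 0, 0, 0]
279 [0, np.float64(-0.88), np.float64(0.22), -0.056, 0, 0, 0]
289 [0, np.float64(-0.83), np.float64(0.37), -0.056, 0, 0, 0]
299 [0, np.float64(-0.75), np.float64(0.51), -0.056, 0, 0, 0]
309 [0, np.float64(-0.65), np.float64(0.63), -0.056, 0, 0, 0]
319 [0, np.float64(-0.53), np.float64(0.73), -0.056, 0, 0, 0]
329 [0, np.float64(-0.4), np.float64(0.81), -0.056, 0, 0, 0]
339 [0, np.float64(-0.25), np.float64(0.87), -0.056, 0, 0, 0]
349 [0, np.float64(-0.09), np.float64(0.9)
[... 1903 characters left out ...]
t64(0.51), -0.056, 0, 0, 0]
669 [0, np.float64(-0.65), np.float64(0.63), -0.056, 0, 0, 0]
679 [0, np.float64(-0.53), np.float64(0.73), -0.056, 0, 0, 0]
689 [0, np.float64(-0.4), np.float64(0.81), -0.056, 0, 0, 0]
699 [0, np.float64(-0.25), np.float64(0.87), -0.056, 0, 0, 0]
709 [0, np.float64(-0.09), np.float64(0.9), -0.056, 0, 0, 0]
719 [0, np.float64(0.06), np.float64(0.9), -0.056, 0, 0, 0]
729 [0, np.float64(0.22), np.float64(0.88), -0.056, 0, 0, 0]
739 [0, np.float64(0.37), np.float64(0.83), -0.056, 0, 0, 0]
749 [0, np.float64(0.51), np.float64(0.75), -0.056, 0, 0, 0]
759 [0, np.float64(0.63), np.float64(0.65), -0.056, 0, 0, 0]
769 [0, np.float64(0.73), np.float64(0.53), -0.056, 0, 0, 0]
```

Emit:
{"method": "servo_tool", "body": {"rows": [[0,-0.06,-0.9,-0.056,0,0,0],[0,-0.22,-0.88,-0.056,0,0,0],[0,-0.37,-0.83,-0.056,0,0,0],[0,-0.51,-0.75,-0.056,0,0,0]]}}

```text
clock: 4.3
position: [454.5, 87.5, 213.4]
ee_rot: [-0.001, 1.0, 0.0, -0.002]
contact_force: [-6.8, 3.0, 5.8]
gripper_width: 19.4
```

```bash
cat > st.py <<'E'
from bench import *
import numpy as np
s=read_state();p=s["position"];f=s["contact_force"];d=p[:2]-[496.2,119.3];r=np.hypot(*d);u=d/r
print(s["clock"],p.round(1),"ang",np.degrees(np.arctan2(d[1],d[0]))%360,"r",r,"Frad",f[:2]@u,"Ftan",f[:2]@[-u[1],u[0]],"Fz",f[2],s["gripper_width"])
E
python3 st.py
```

```text
4.3 [454.5  87.5 213.4] ang 217.34724214736212 r 52.39743070452587 Frad 3.614773507130035 Ftan -6.484396250734475 Fz 5.806234551347261 19.39666815155286
```

Emit:
{"method": "servo_tool", "body": {"rows": [[0,-0.63,-0.65,-0.056,0,0,0],[0,-0.73,-0.53,-0.056,0,0,0],[0,-0.81,-0.4,-0.056,0,0,0],[0,-0.87,-0.25,-0.056,0,0,0],[0,-0.9,-0.09,-0.056,0,0,0],[0,-0.9,0.06,-0.056,0,0,0],[0,-0.88,0.22,-0.056,0,0,0]]}}

```text
clock: 5.0
position: [511.4, 68.6, 217.4]
ee_rot: [-0.0, 1.0, -0.002, -0.003]
contact_force: [-4.9, -6.3, 5.7]
gripper_width: 19.3
```

```bash
python3 st.py
```

```text
5.0 [511.4  68.6 217.4] ang 286.6863663380856 r 52.95345307058961 Frad 4.650296049717891 Ftan -6.506943479188151 Fz 5.7281847345317844 19.33951658989734
```

Emit:
{"method": "servo_tool", "body": {"rows": [[0,-0.83,0.37,-0.056,0,0,0],[0,-0.75,0.51,-0.056,0,0,0],[0,-0.65,0.63,-0.056,0,0,0],[0,-0.53,0.73,-0.056,0,0,0],[0,-0.4,0.81,-0.056,0,0,0],[0,-0.25,0.87,-0.056,0,0,0],[0,-0.09,0.9,-0.056,0,0,0],[0,0.06,0.9,-0.056,0,0,0],[0,0.22,0.88,-0.056,0,0,0],[0,0.37,0.83,-0.056,0,0,0]]}}

```text
clock: 6.0
position: [541.9, 143.8, 223.1]
ee_rot: [-0.0, 1.0, -0.002, -0.0]
contact_force: [0.8, -6.8, 3.0]
gripper_width: 19.8
```

```bash
python3 st.py
```

```text
6.0 [541.9 143.8 223.1] ang 28.17852422552944 r 51.847005570233925 Frad -2.5503387816567686 Ftan -6.38773797546368 Fz 2.9544960657986556 19.786862784794675
```

Now 389 → 509.

Emit:
{"method": "servo_tool", "body": {"rows": [[0,0.51,0.75,-0.056,0,0,0],[0,0.63,0.65,-0.056,0,0,0],[0,0.73,0.53,-0.056,0,0,0],[0,0.81,0.4,-0.056,0,0,0],[0,0.87,0.25,-0.056,0,0,0],[0,0.9,0.09,-0.056,0,0,0],[0,0.9,-0.06,-0.056,0,0,0],[0,0.88,-0.22,-0.056,0,0,0],[0,0.83,-0.37,-0.056,0,0,0],[0,0.75,-0.51,-0.056,0,0,0],[0,0.65,-0.63,-0.056,0,0,0],[0,0.53,-0.73,-0.056,0,0,0]]}}

```text
clock: 7.2
position: [453.8, 148.1, 229.8]
ee_rot: [-0.001, 1.0, 0.002, 0.003]
contact_force: [5.6, 2.8, -4.1]
gripper_width: 20.0
```

```bash
python3 st.py; python3 - <<'E'
import numpy as np
for i in range(62):
    a,b=np.radians(509+i*5),np.radians(514+i*5)
    print(509+i*5,[0,round(float(-5.2*(np.cos(b)-np.cos(a))),2),round(float(5.2*(np.sin(b)-np.sin(a))),2),-.028])
E
```

```text
7.2 [453.8 148.1 229.8] ang 145.79827965076007 r 51.278595966573405 Frad -3.032687980750997 Ftan -5.472650406636507 Fz -4.083869820836474 19.99627099870384
509 [0, 0.22, -0.4, -0.028]
514 [0, 0.18, -0.42, -0.028]
519 [0, 0.14, -0.43, -0.028]
524 [0, 0.11, -0.44, -0.028]
529 [0, 0.07, -0.45, -0.028]
534 [0, 0.03, -0.45, -0.028]
539 [0, -0.01, -0.45, -0.028]
544 [0, -0.05, -0.45, -0.028]
549 [0, -0.09, -0.44, -0.028]
554 [0, -0.13, -0.43, -0.028]
559 [0, -0.17, -0.42, -0.028]
564 [0, -0.2, -0.41, -0.028]
569 [0, -0.24, -0.39, -0.028]
574 [0, -0.27, -0.36, -0.028]
579 [0, -0.3, -0.34, -0.028]
584 [0, -0.33, -0.31, -0.028]
589 [0, -0.36, -0.28, -0.028]
594 [0, -0.38, -0.25, -0.028]
599 [0, -0.4, -0.22, -0.028]
604 [0, -0.42, -0.18, -0.028]
609 [0, -0.43, -0.14, -0.028]
614 [0, -0.44, -0.11, -0.028]
619 [0, -0.45, -0.07, -0.028]
624 [0, -0.45, -0.03, -0.028]
629 [0, -0.45, 0.01, -0.028]
634 [0, -0.45, 0.05, -0.028]
639 [0, -0.44, 0.09, -0.028]
644 [0, -0.43, 0.13, -0.028]
649 [0, -0.42, 0.17, -0.028]
654 [0, -0.41, 0.2, -0.028]
659 [0, -0.39, 0.24, -0.028]
664 [0, -0.36, 0.27, -0.028]
669 [0, -0.34, 0.3, -0.028]
674 [0, -0.31, 0.33, -0.028]
679 [0, -0.28, 0.36, -0.028]
684 [0, -0.25, 0.38, -0.028]
689 [0, -0.22, 0.4, -0.028]
694 [0, -0.18, 0.42, -0.028]
699 [0, -0.14, 0.43, -0.028]
704 [0, -0.11, 0.44, -0.028]
709 [0, -0.07, 0.45, -0.028]
714 [0, -0.03, 0.45, -0.028]
719 [0, 0.01, 0.45, -0.028]
724 [0, 0.05, 0.45, -0.028]
729 [0, 0.09, 0.44, -0.028]
734 [0, 0.13, 0.43, -0.028]
739 [0, 0.17, 0.42, -0.028]
744 [0, 0.2, 0.41, -0.028]
749 [0, 0.24, 0.39, -0.028]
754 [0, 0.27, 0.36, -0.028]
759 [0, 0.3, 0.34, -0.028]
764 [0, 0.33, 0.31, -0.028]
769 [0, 0.36, 0.28, -0.028]
774 [0, 0.38, 0.25, -0.028]
779 [0, 0.4, 0.22, -0.028]
784 [0, 0.42, 0.18, -0.028]
789 [0, 0.43, 0.14, -0.028]
794 [0, 0.44, 0.11, -0.028]
799 [0, 0.45, 0.07, -0.028]
804 [0, 0.45, 0.03, -0.028]
809 [0, 0.45, -0.01, -0.028]
814 [0, 0.45, -0.05, -0.028]
```

Emit:
{"method": "servo_tool", "body": {"rows": [[0,0.22,-0.4,-0.02,0,0,0],[0,0.18,-0.42,-0.02,0,0,0],[0,0.14,-0.43,-0.02,0,0,0],[0,0.11,-0.44,-0.02,0,0,0],[0,0.07,-0.45,-0.02,0,0,0],[0,0.03,-0.45,-0.02,0,0,0],[0,-0.01,-0.45,-0.02,0,0,0],[0,-0.05,-0.45,-0.02,0,0,0],[0,-0.09,-0.44,-0.02,0,0,0],[0,-0.13,-0.43,-0.02,0,0,0],[0,-0.17,-0.42,-0.02,0,0,0]]}}

```text
clock: 8.3
position: [448.0, 99.7, 232.5]
ee_rot: [-0.001, 1.0, 0.001, -0.001]
contact_force: [-5.9, 4.0, 8.7]
gripper_width: 19.4
```

```bash
python3 st.py
```

```text
8.3 [448.   99.7 232.5] ang 202.09340864126887 r 52.06340027811749 Frad 3.9805046354094014 Ftan -5.893834619798161 Fz 8.662349715224298 19.437906119794604
```

Emit:
{"method": "servo_tool", "body": {"rows": [[0,-0.2,-0.41,-0.028,0,0,0],[0,-0.24,-0.39,-0.028,0,0,0],[0,-0.27,-0.36,-0.028,0,0,0]]}}

```text
clock: 8.6
position: [454.6, 87.5, 233.4]
ee_rot: [-0.001, 1.0, 0.0, -0.001]
contact_force: [-8.6, 2.1, 8.5]
gripper_width: 19.6
```

```bash
python3 st.py
```

```text
8.6 [454.6  87.5 233.4] ang 217.43363009012057 r 52.354381244805055 Frad 5.554039792269242 Ftan -6.8845132659948725 Fz 8.474292611568707 19.564080626703866
```

Emit:
{"method": "servo_tool", "body": {"rows": [[0,-0.3,-0.34,-0.028,0,0,0],[0,-0.33,-0.31,-0.028,0,0,0]]}}

```text
clock: 8.8
position: [460.7, 80.6, 233.9]
ee_rot: [-0.001, 1.0, -0.0, -0.002]
contact_force: [-7.6, 1.3, 8.7]
gripper_width: 20.0
```

```bash
python3 st.py
```

```text
8.8 [460.7  80.6 233.9] ang 227.48213699401276 r 52.52912088188173 Frad 4.184469151342751 Ftan -6.459412042180597 Fz 8.74362990934857 19.97206538424222
```

Emit:
{"method": "servo_tool", "body": {"rows": [[0,-0.36,-0.28,-0.028,0,0,0],[0,-0.38,-0.25,-0.028,0,0,0]]}}

```text
clock: 9.0
position: [467.9, 74.9, 234.5]
ee_rot: [-0.001, 1.0, -0.001, -0.002]
contact_force: [-7.6, 0.1, 9.4]
gripper_width: 19.5
```

```bash
python3 st.py
```

```text
9.0 [467.9  74.9 234.5] ang 237.50249740290093 r 52.67092581328838 Frad 4.03973230038247 Ftan -6.456243648540582 Fz 9.448524293736524 19.498610390446146
```

Emit:
{"method": "servo_tool", "body": {"rows": [[0,-0.4,-0.22,-0.028,0,0,0],[0,-0.42,-0.18,-0.028,0,0,0]]}}

```text
clock: 9.2
position: [476.0, 70.5, 235.1]
ee_rot: [-0.001, 1.0, -0.001, -0.002]
contact_force: [-7.7, -1.2, 8.8]
gripper_width: 19.7
```

```bash
python3 st.py
```

```text
9.2 [476.   70.5 235.1] ang 247.51841842393713 r 52.79233613193361 Frad 4.046602862960989 Ftan -6.69440727514768 Fz 8.782926408453527 19.71283894927555
```

Emit:
{"method": "servo_tool", "body": {"rows": [[0,-0.43,-0.14,-0.028,0,0,0],[0,-0.44,-0.11,-0.028,0,0,0]]}}

```text
clock: 9.4
position: [484.7, 67.7, 235.7]
ee_rot: [-0.001, 1.0, -0.001, -0.002]
contact_force: [-8.0, -2.6, 9.2]
gripper_width: 19.4
```

```bash
python3 st.py
```

```text
9.4 [484.7  67.7 235.7] ang 257.460655304976 r 52.85866181964751 Frad 4.2956203457077935 Ftan -7.291024937206009 Fz 9.224411635181935 19.38922676378681
```

Emit:
{"method": "servo_tool", "body": {"rows": [[0,-0.45,-0.07,-0.028,0,0,0],[0,-0.45,-0.03,-0.028,0,0,0]]}}

```text
clock: 9.6
position: [493.8, 66.4, 236.2]
ee_rot: [-0.001, 1.0, -0.002, -0.002]
contact_force: [-6.5, -3.3, 8.6]
gripper_width: 19.6
```

```bash
python3 st.py
```

```text
9.6 [493.8  66.4 236.2] ang 267.41239769702304 r 52.94085424788945 Frad 3.6315354555445665 Ftan -6.362035925786937 Fz 8.62414751962035 19.595819473973695
```

Emit:
{"method": "servo_tool", "body": {"rows": [[0,-0.45,0.01,-0.028,0,0,0],[0,-0.45,0.05,-0.028,0,0,0]]}}

```text
clock: 9.8
position: [503.0, 66.8, 236.8]
ee_rot: [-0.0, 1.0, -0.002, -0.002]
contact_force: [-6.1, -5.4, 8.6]
gripper_width: 19.4
```

```bash
python3 st.py
```

```text
9.8 [503.   66.8 236.8] ang 277.34475672759254 r 52.96630127987031 Frad 4.625161291431718 Ftan -6.7318642272846 Fz 8.555762119675602 19.441889109826427
```

Emit:
{"method": "servo_tool", "body": {"rows": [[0,-0.44,0.09,-0.028,0,0,0],[0,-0.43,0.13,-0.028,0,0,0]]}}

```text
clock: 10.0
position: [511.9, 68.7, 237.4]
ee_rot: [-0.0, 1.0, -0.002, -0.002]
contact_force: [-4.5, -6.3, 8.1]
gripper_width: 19.9
```

```bash
python3 st.py
```

```text
10.0 [511.9  68.7 237.4] ang 287.2948842942088 r 52.96141921698931 Frad 4.698558412147954 Ftan -6.211019044145283 Fz 8.087502773620697 19.93913356517605
```

Emit:
{"method": "servo_tool", "body": {"rows": [[0,-0.42,0.17,-0.028,0,0,0],[0,-0.41,0.2,-0.028,0,0,0]]}}

```text
clock: 10.2
position: [520.6, 72.3, 238.0]
ee_rot: [-0.0, 1.0, -0.002, -0.002]
contact_force: [-2.9, -6.8, 7.0]
gripper_width: 19.9
```

```bash
python3 st.py
```

```text
10.2 [520.6  72.3 238. ] ang 297.45798982842155 r 52.91992999432847 Frad 4.6697253337649265 Ftan -5.708118161050924 Fz 7.032649630378063 19.871626677706985
```

Emit:
{"method": "servo_tool", "body": {"rows": [[0,-0.39,0.24,-0.028,0,0,0],[0,-0.36,0.27,-0.028,0,0,0]]}}

```text
clock: 10.4
position: [528.5, 77.5, 238.6]
ee_rot: [-0.0, 1.0, -0.002, -0.001]
contact_force: [-2.3, -8.0, 5.7]
gripper_width: 20.0
```

```bash
python3 st.py
```

```text
10.4 [528.5  77.5 238.6] ang 307.69331942059 r 52.88050375599179 Frad 4.891339774307635 Ftan -6.672604690650374 Fz 5.651173155660356 20.00967301893316
```

Emit:
{"method": "servo_tool", "body": {"rows": [[0,-0.34,0.3,-0.028,0,0,0],[0,-0.31,0.33,-0.028,0,0,0]]}}

```text
clock: 10.6
position: [535.3, 83.9, 239.2]
ee_rot: [-0.0, 1.0, -0.002, -0.001]
contact_force: [-1.3, -7.6, 5.0]
gripper_width: 19.7
```

```bash
python3 st.py
```

```text
10.6 [535.3  83.9 239.2] ang 317.853765421688 r 52.789839535297574 Frad 4.161523025774166 Ftan -6.5183883692650495 Fz 5.003433262801144 19.710766746593848
```

Emit:
{"method": "servo_tool", "body": {"rows": [[0,-0.28,0.36,-0.028,0,0,0],[0,-0.25,0.38,-0.028,0,0,0]]}}

```text
clock: 10.8
position: [540.9, 91.4, 239.7]
ee_rot: [-0.0, 1.0, -0.002, -0.0]
contact_force: [-1.4, -6.8, 5.2]
gripper_width: 19.8
```

```bash
python3 st.py
```

```text
10.8 [540.9  91.4 239.7] ang 328.0847674226295 r 52.700631228702605 Frad 2.4292836975337564 Ftan -6.480962954922859 Fz 5.240246974509874 19.81558230450415
```

Emit:
{"method": "servo_tool", "body": {"rows": [[0,-0.22,0.4,-0.028,0,0,0],[0,-0.18,0.42,-0.028,0,0,0]]}}

```text
clock: 11.0
position: [544.8, 99.4, 240.2]
ee_rot: [-0.0, 1.0, -0.002, -0.001]
contact_force: [0.8, -10.2, 3.9]
gripper_width: 19.9
```

```bash
python3 st.py
```

```text
11.0 [544.8  99.4 240.2] ang 337.74345271925404 r 52.525306963800524 Frad 4.590076654590879 Ftan -9.111887003352768 Fz 3.93331647017345 19.86442391011145
```

Tangential force is rising, so I confirm with a small step.

Emit:
{"method": "servo_tool", "body": {"rows": [[0,-0.14,0.43,0,0,0,0]]}}

```text
clock: 11.1
position: [546.0, 102.8, 240.1]
ee_rot: [-0.0, 1.0, -0.003, -0.001]
contact_force: [-0.1, -12.8, 4.5]
gripper_width: 19.5
```

```bash
python3 st.py
```

```text
11.1 [546.  102.8 240.1] ang 341.6674191706137 r 52.45533261421609 Frad 3.9031204896762732 Ftan -12.207999814323466 Fz 4.52669486020401 19.494932837836235
```

The stop is confirmed: 12 N and climbing, well under 25 N. Now I ease back about 90° of screw, plus the spring relaxation.

Emit:
{"method": "servo_tool", "body": {"rows": [[0,0.32,-0.85,0,0,0,0],[0,0.47,-0.78,0.02,0,0,0],[0,0.59,-0.69,0.056,0,0,0],[0,0.7,-0.57,0.056,0,0,0],[0,0.8,-0.44,0.056,0,0,0],[0,0.85,-0.3,0.056,0,0,0],[0,0.89,-0.14,0.056,0,0,0],[0,0.9,0.02,0.056,0,0,0],[0,0.89,0.18,0.056,0,0,0],[0,0.85,0.32,0.056,0,0,0],[0,0.78,0.47,0.056,0,0,0],[0,0,0,0,0,0,0]]}}

```text
clock: 12.3
position: [465.0, 76.9, 235.1]
ee_rot: [-0.001, 1.0, -0.001, 0.0]
contact_force: [-0.3, -5.6, 5.2]
gripper_width: 19.9
```

```bash
python3 st.py
```

```text
12.3 [465.   76.9 235.1] ang 233.67387363565695 r 52.60831234886997 Frad 4.657469718888093 Ftan 3.0349298976329098 Fz 5.173812166712036 19.919885168327486
```

Emit:
{"method": "servo_tool", "body": {"rows": [[0.6,0,0,0,0,0,0],[0.6,0,0,0,0,0,0],[0.6,0,0,0,0,0,0],[0.6,0,0,-2,0,0,0],[0.6,0,0,-3,0,0,0],[0.6,0,0,-2,0,0,0],[0.6,0,-3,0,0,0,0],[0.6,0,-3.2,0,0,0,0],[0.6,0.1,-3,0,0,0,0],[0.6,0,0,0,0,0,6.7],[0.6,0,0,0,0,0,6.6],[0.6,0,0,0,0,0,0]]}}

```text
clock: 13.5
position: [464.9, -14.0, 303.8]
ee_rot: [0.115, 0.993, 0.0, -0.001]
contact_force: [-0.1, -0.3, 0.1]
gripper_width: 51.0
```

```bash
python3 -c "
from h import *
snap(2);crops(2,'c2')
from bench import *
print(read_state()['contact_force'])"
```

```text
[ 0.51887442  0.74316817 -0.26859541]
```

View pics/c2.png

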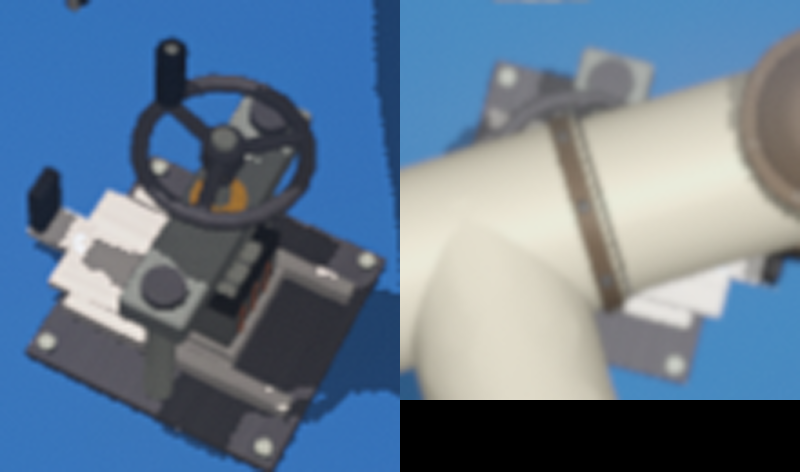

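```bash
python3 -c "
from h import *
from bench import *
print(read_state()['joints'].round(2))
a=load('scene',2)['image'];b=load('top',2)['image']
cv2.imwrite('pics/f2.png',cv2.cvtColor(cv2.resize(np.hstack([a,b]),(800,300)),cv2.COLOR_RGB2BGR))
S=load('scene',2)
for u,v in((172,48),):
  print(onz(S,250+u/3.636,155+v/3.636,265),onz(S,250+u/3.636,155+v/3.636,268))"
```

```text
[ 0.32  0.07 -0.26 -0.   -1.25 -2.12]
[467.27038835  77.01175998 265.        ] [469.56452479  77.4874691  268.        ]
```

View pics/f2.png

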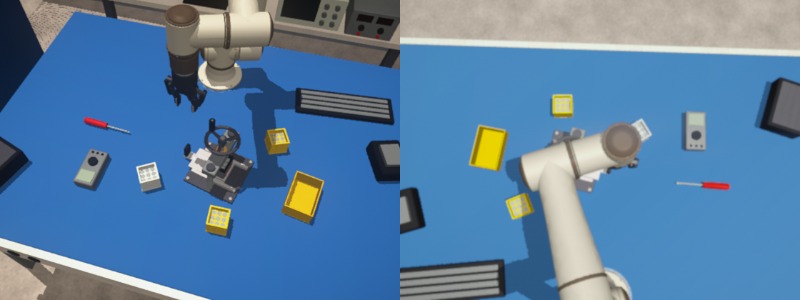

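```bash
python3 -c "
from h import *
S,T=load('scene',2),load('top',2);k=1/.714
for n,a,b in(('cap',(183,14),(622,141)),('ringmid',(228,29),(572,158)),):
  print(n,tri(S,(a[0]*k,a[1]*k),T,((b[0]-400)*k,b[1]*k)))
o,d=ray(S,228*k,29*k)
for v in(12,47):print(ray(S,228*k,v*k)[1])
for v in (47,50):
  o,d=ray(S,228*k,v*k);p,_=tri(S,(228*k,29*k),T,(172*k,158*k));t=(p-o)@d/(d@d);print(o+t*d)
"
```

```text
cap (array([463.0153763 , -11.81748572, 644.55556544]), np.float64(3.853379088954211))
ringmid (array([430.63899675,  94.73250101, 598.18226806]), np.float64(4.797476467936442))
[-0.85890302 -0.15015156 -0.62772339]
[-0.7805916 -0.1285762 -0.6808423]
[457.51419228 105.64514177 565.30878529]
[462.42942909 107.14089717 559.99346019]
```

Emit:
{"method": "servo_tool", "body": {"rows": [[0.6,0,0,3,0,0,0],[0.6,0,0,4,0,0,0],[0.6,0,0,4,0,0,0],[0.6,0,0,4,0,0,0],[0.6,0,0,4,0,0,0],[0.6,0,0,2,0,0,0],[0.6,0,0,0,0,0,0]]}}

```text
clock: 14.3
position: [462.9, -14.2, 91.5]
ee_rot: [0.114, 0.993, -0.001, -0.004]
contact_force: [-0.7, -0.7, 0.2]
gripper_width: 51.3
```

```bash
python3 -c "
from h import *
snap(3);crops(3,'c3',bs=(200,60,150,160),bt=(170,120,200,200))
from bench import *
s=read_state();print(s['position'],s['contact_force'])"
```

```text
[465.63536388 -13.55138833  94.68949089] [0.35533508 0.19755922 0.1949836 ]
```

View pics/c3.png

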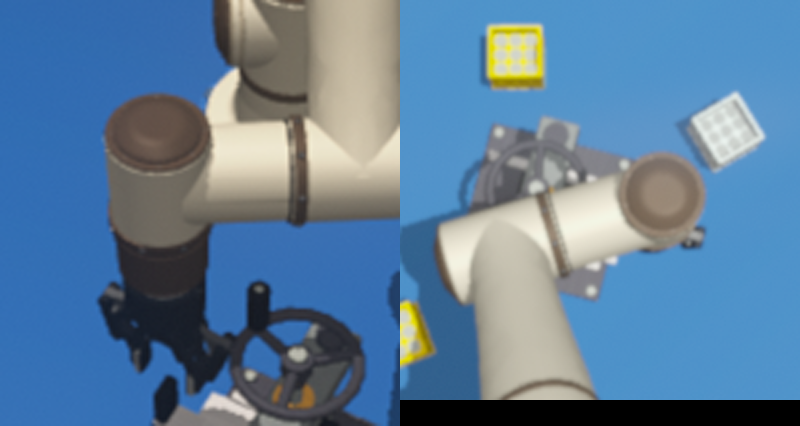

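```bash
python3 -c "
from h import *
S,T=load('scene',3),load('top',3)
s=lambda u,v:(200+u/2.667,60+v/2.667);t=lambda u,v:(170+u/2,120+v/2)
for n,a,b in(('cap',(160,132),(260,185)),('ring',(298,170),(153,233)),('ringtop',(295,118),(153,233)),):print(n,tri(S,s(*a),T,t(*b)))
for z in(300,340,380):print(z,[onz(T,*t(*p),z)[:2].round() for p in((140,193),(165,275))],np.linalg.norm(onz(T,*t(140,193),z)-onz(T,*t(165,275),z)))
E=S['extrinsics'][:3,3]
# silhouette tangent: axis P0..P1 horizontal
c=np.array([463,-12.]);
a=np.array([432,94.])-c;a/=np.linalg.norm(a)
n=np.array([-a[1],a[0]]); n3=np.array([n[0],n[1],0])
def q(u,v):
  o,d=ray(S,*s(u,v)); A=np.array([np.r_[c]@n]); 
  return (o[:2]-c)@n,o[2],d[:2]@n,d[2]
for v in(118,222):
  x0,z0,dx,dz=q(298,v)
  for R in (45,50,55): 
    # axis height h where line is tangent
    L=np.hypot(dx,dz); print(v,R,[z0-x0*dz/dx+sg*R*L/abs(dx) for sg in(1,-1)])
"
```

```text
cap (array([471.06347944,  -8.84649807, 436.51687391]), np.float64(3.5410273046771286))
ring (array([428.93903052,  93.54776617, 379.38453564]), np.float64(4.028040282569578))
ringtop (array([424.07919749,  89.2425834 , 431.82988746]), np.float64(0.4985114596427727))
300 [array([480., 110.]), array([393.,  81.])] 92.1449040069694
340 [array([475., 108.]), array([390.,  80.])] 88.84149438335307
380 [array([469., 106.]), array([388.,  79.])] 85.53808475973663
118 45 [np.float64(504.41673506287185), np.float64(377.0871107121997)]
118 50 [np.float64(511.49060308235363), np.float64(370.01324269271794)]
118 55 [np.float64(518.5644711018354), np.float64(362.93937467323616)]
222 45 [np.float64(387.6165284271587), np.float64(249.54173346070144)]
222 50 [np.float64(395.28735036973967), np.float64(241.87091151812047)]
222 55 [np.float64(402.9581723123206), np.float64(234.20008957553952)]
```

The wrist link's underside is about 246 mm above the TCP. At TCP z = 50 it clears the crank grip top (about 267) by about 30 mm, so I descend and grip the tab.

Emit:
{"method": "servo_tool", "body": {"rows": [[0.6,0,-0.1,1.5,0,0,0],[0.6,0,0,1.5,0,0,0],[0.6,0,0,1.4,0,0,0],[0.6,0,0,0,0,0,0],[0,0,0,0,0,0,0],[0,0,0,0,0,0,0],[0,0,0,0,0,0,0],[0,0,0,0,0,0,0],[0,0,0,0,0,0,0],[0,0,0,0,0,0,0]]}}

```text
clock: 15.4
position: [465.2, -16.6, 51.9]
ee_rot: [0.115, 0.993, -0.001, 0.001]
contact_force: [0.8, -11.9, 4.9]
gripper_width: 13.1
```

Emit:
{"method": "servo_tool", "body": {"rows": [[0,0,-0.3,0,0,0,0],[0,0,-0.5,0,0,0,0],[0,0,-0.8,0,0,0,0],[0,0,-0.8,0,0,0,0],[0,0,-0.8,0,0,0,0]]}}

```text
clock: 15.9
position: [458.5, -45.5, 51.9]
ee_rot: [0.115, 0.993, 0.001, 0.001]
contact_force: [-0.9, 4.4, 5.8]
gripper_width: 13.0
```

Emit:
{"method": "servo_tool", "body": {"rows": [[0,0,-0.8,0,0,0,0],[0,0,-0.8,0,0,0,0],[0,0,-0.8,0,0,0,0],[0,0,-0.8,0,0,0,0],[0,0,-0.8,0,0,0,0],[0,0,-0.8,0,0,0,0],[0,0,-0.6,0,0,0,0],[0,0,-0.4,0,0,0,0],[0,0,-0.2,0,0,0,0]]}}

```text
clock: 16.8
position: [444.4, -104.2, 51.9]
ee_rot: [0.115, 0.993, 0.0, 0.001]
contact_force: [-2.2, 4.0, 6.3]
gripper_width: 13.1
```

Emit:
{"method": "servo_tool", "body": {"rows": [[0,0,-0.3,0,0,0,0],[0,0,-0.3,0,0,0,0],[0,0,-0.2,0,0,0,0],[0,0,-0.1,0,0,0,0]]}}

```text
clock: 17.2
position: [442.4, -112.9, 51.9]
ee_rot: [0.115, 0.993, 0.0, 0.001]
contact_force: [-1.5, 3.4, 5.9]
gripper_width: 13.1
```

Emit:
{"method": "servo_tool", "body": {"rows": [[0,0,-0.1,0,0,0,0],[0,0,-0.1,0,0,0,0],[0,0,0,0,0,0,0]]}}

```text
clock: 17.5
position: [442.1, -114.1, 51.9]
ee_rot: [0.115, 0.993, 0.001, 0.001]
contact_force: [-2.7, 7.9, 6.6]
gripper_width: 13.1
```

Emit:
{"method": "servo_tool", "body": {"rows": [[0,0,-0.1,0,0,0,0],[0,0,0,0,0,0,0]]}}

```text
clock: 17.7
position: [442.1, -114.2, 51.9]
ee_rot: [0.115, 0.993, 0.001, 0.002]
contact_force: [-2.7, 13.7, 7.5]
gripper_width: 13.3
```

Carrier is on its end stop: position no longer changes and force rises to 14 N. I relax, release, rise and back off so the cameras can see.

Emit:
{"method": "servo_tool", "body": {"rows": [[0,0,0.15,0,0,0,0],[0.5,0,0,0,0,0,0],[0.5,0,0,0,0,0,0],[0.5,0,0,0,0,0,0],[0.5,0,0,-2,0,0,0],[0.5,0,0,-4,0,0,0],[0.5,0,0,-4,0,0,0],[0.5,0,0,-4,0,0,0],[0.5,0,0,-4,0,0,0],[0.5,0,0,-4,0,0,0],[0.5,0,0,-3,0,0,0],[0.5,0,0,0,0,0,0]]}}

```text
clock: 18.9
position: [443.4, -115.0, 305.1]
ee_rot: [0.115, 0.993, 0.0, 0.005]
contact_force: [0.2, -1.2, 0.2]
gripper_width: 42.7
```

Emit:
{"method": "servo_tool", "body": {"rows": [[0.5,0,-4.5,0,0,0,0],[0.5,0,-4.5,0,0,0,0],[0.5,0,-4.5,0,0,0,0],[0.5,0,-4.5,0,0,0,0],[0.5,0,-4.5,0,0,0,0],[0.5,0,-4.5,0,0,0,0],[0.5,0,0,0,0,0,0],[0.5,0,0,0,0,0,0]]}}

```text
clock: 19.7
position: [378.6, -378.1, 298.8]
ee_rot: [0.117, 0.993, 0.001, -0.001]
contact_force: [-0.4, 0.0, -0.8]
gripper_width: 42.7
```

```bash
python3 -c "
from h import *
snap(4);crops(4,'c4',bs=(230,150,130,140),bt=(190,165,150,120))
from bench import *
s=read_state();print(s['clock'],s['position'],s['contact_force'])"
```

```text
19.8 [ 379.42593081 -376.82819771  299.67557649] [-0.82236905  0.17178064  0.41909594]
```

View pics/c4.png

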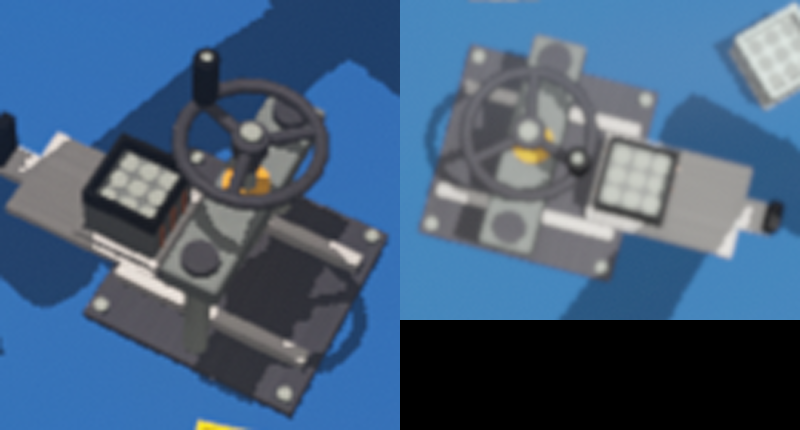

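```bash
python3 -c "
from h import *
S,T=load('scene',4),load('top',4)
s=lambda u,v:(230+u/3.077,150+v/3.077);t=lambda u,v:(190+u/2.667,165+v/2.667)
for n,a,b in(('module',(138,183),(236,179)),('grip',(206,56),(178,155)),('hub',(250,130),(130,130)),('tab',(4,118),(372,212))):print(n,tri(S,s(*a),T,t(*b)))
# bystanders: before/after change outside the press/arm
for m,lo,hi in(('meter',(395,150),(432,215)),('driver',(420,250),(465,270)),('bin',(95,170),(155,245))):
  d=[load('top',k)['image'][lo[1]:hi[1],lo[0]:hi[0]].astype(int) for k in(0,4)];print(m,np.abs(d[0]-d[1]).mean())
"
```

```text
module (array([472.77874972,  22.69291273,  76.69006562]), np.float64(1.970480816732498))
grip (array([470.40744133,  75.51649153, 268.49810355]), np.float64(2.5583371439526164))
hub (array([496.78902303, 118.25441456, 224.26766095]), np.float64(2.5036083701225387))
tab (array([ 442.95009798, -107.97596623,   84.04034985]), np.float64(2.6835324605142525))
meter 23.314622314622316
driver 88.68444444444444
bin 0.4711851851851852
```

```bash
python3 -c "
from h import *
for k in(0,4):
  im=load('scene',k)['image'].astype(int);r,g,b=im[...,0],im[...,1],im[...,2]
  for n,m,(x,y,w,h) in(('driver',(r>150)&(g<70)&(b<70),(100,150,100,45)),('meter',(b-r<40),(95,200,65,70)),('bin',(r>150)&(b<90),(380,230,80,90))):
    v,u=np.nonzero(m[y:y+h,x:x+w]);print(k,n,len(u),u.mean()+x,v.mean()+y)
from bench import *
s=read_state();print(s['contact_force'],job_done())"
```

```text
0 driver 167 131.35928143712576 170.2574850299401
0 meter 1665 127.88948948948949 236.45345345345345
0 bin 1666 424.1512605042017 275.2160864345738
4 driver 191 133.2041884816754 170.7801047120419
4 meter 1665 127.88948948948949 236.45345345345345
4 bin 1724 423.71519721577727 274.99767981438515
the job is handed in; nothing more can be done
[-0.82236905  0.17178064  0.41909594] None
```

The job is done and handed in at about 20 s on the robot's clock, with the arm clear and touching nothing.

- **Winding up:** I gripped the crank grip and wound the wheel up about 1.4 turns. The force at the grip was about 6.5 N while it turned freely. It then climbed 6.5, 9, 12 N over about 14°, which I took as the top stop and pushed no further (limit 25 N).
- **Easing back:** I turned the wheel back until the screw was about 90° below the stop. The last picture puts the crank grip at about 239°, against about 328° for the stop with the spring relaxed.
- **Carrier:** I drew it out by the tab about 100 mm. At that point the tab stopped moving and the force rose to 14 N, so I eased off and let go.
- **Module:** it is still seated on the carrier, measured at (473, 23) mm where (473, 22) was expected.

**Checks that were weaker or disagreed:**
- In the last picture the tab measured about 5 mm short of its expected position and about 12 mm too high. It was cut off by the edge of that crop, so I relied on the end-stop force and the arm's own position instead.
- **Bystanders:** the before-and-after top view was no use for the meter and screwdriver because the arm was in the way or casting shadow. In the scene view the meter is unchanged. The screwdriver and bin colour blobs shifted by 2 and 0.5 pixels, which I put down to changed shadows. The arm never went near them.

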